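# Set the egg cups in the tray and open the seasoning flask

## Task

Get the breakfast tray ready for salting: first stand the red-striped egg cup upright in the tray's one-stud pocket and let go of it, then stand the blue-striped egg cup in the two-stud pocket and let go. Then take the cap off the yellow-banded flask: it is a quarter-turn cap that may open to the left or to the right, so find out by trying which way it goes, lift it off and finish while still holding it in the gripper, well clear above the open flask. Leave the blue-banded spare flask, its cap, the mug, the jam jar and the teaspoon where they are.

Things in the scene. Friction and masses are not known exactly. Their poses are not given: they have to be found in the camera images.
- red_cup_center (a point): Centre, half-way up (24 mm above its foot), of the loose egg cup with RED stripes: white, round, 41 mm diameter, 48 mm tall, 60 g. z axis up.
- blue_cup_center (a point): Centre, half-way up (24 mm above its foot), of the loose egg cup with BLUE stripes; same size and mass as the red one. z axis up.
- pocket1 (a point): Centre of the FLOOR of the tray's pocket 1, with ONE red stud beside it: round, 45 mm wide, 12 mm deep, floor 8 mm above the worktop. The tray is a fixed pale wooden slab 84 x 180 x 20 mm (top 20 mm above the worktop). Axes: x across its short side, away from the studs, y along its long side, from pocket 2 to pocket 1, z up.
- pocket2 (a point): Centre of the floor of the tray's pocket 2, the one with TWO red studs beside it, 90 mm from pocket 1 (centre to centre); otherwise the same.
- flask_top (a point): Centre of the shoulder of the YELLOW-banded white flask, on its axis, where the underside of its cap rests; 72 mm above the worktop. The flask is round, 84 mm across its foot, held fast to the worktop by a suction foot. Under the cap is a neck 22 mm thick, 28 mm tall, with two locking lugs.
- cap_center (a point): Centre, half-way up (20 mm above its underside), of the yellow-banded flask's green cap: a ribbed cylinder of 48 mm diameter, 40 mm tall, about 60 g, seated on the flask at the start. z axis up along the flask's axis; a white line on its top runs from the axis along the cap's x axis.
- cap_top (a point): Centre of that cap's top face, 20 mm above its centre. One way the cap turns at most about 15 degrees, to a firm stop; the other way it turns freely and comes free at 50 to 100 degrees from its start (75 is best). Which way differs from start to start and cannot be seen. Locked, it rises only 2 to 3 mm. At the stop it turns no further: grip slips, a moment is felt.
- spare_cap_center (a point): The same point of the cap on the BLUE-banded spare flask (same sizes and colours but for the band; also fixed). To be left alone.
- mug: Loose mug with pale dots, 85 x 111 x 86 mm, origin under its centre. To be left alone.
- jam_jar: Loose jam jar with a green lid, 62 mm diameter, 86 mm tall, origin under its centre. To be left alone.
- teaspoon: Loose teaspoon lying on the worktop, 130 x 27 x 11 mm, origin under its centre. To be left alone.

How it is judged:
By the outcome, as a careful person would: the job done as asked, in the order asked, and still so for the second after the job is handed in, while the arm keeps its last pose, push and grip.
It also fails if it takes over 72 s, if anything falls off the work surface, if the arm or the gripper's body presses on something with over 40 N, if the wrist force passes 120 N, or if a joint passes its speed limit or range.

## Robot

A 6-joint arm with a two-finger parallel gripper is mounted at the origin on a cart in front of the work surface, level with it; the furniture and walls round the work are solid. World frame = base frame: x ahead of the robot, y to its left, z up, the work surface at z = 0. Lengths are in mm, angles in rad, forces in N, time in s.
With the tool pointing down it reaches from about 400 to 925 mm from the base axis. Payload 12.5 kg.
Tool frame: the origin (TCP) lies midway between the tips of the shut fingers; the grasp point (between the pads) lies 19 mm behind it; x points along the fingers, y is the direction in which the jaws open and shut, and the axes are right-handed (so a half turn about x gives the same grasp; the last joint's range is limited). The gripper opens to 95 mm and grips with 3 to 60 N. Pads are 20 mm wide; open, the fingers measure 119 mm over their backs; the gripper's body (75 mm by 180 mm) begins 59 mm behind the grasp point.
Start: joints at [-1.411, 0.491, 1.559, -0, 1.092, -0.106], TCP at [164.198, -603.064, 214.661] pointing down, gripper open.
Joint ranges: [-3.1, 3.1], [-0.84, 2.19], [0.05, 2.79], [-1.13, 4.28], [0.06, 2.93], [-2.69, 2.69]. Speed limits (rad/s): [2.22, 2.22, 2.79, 3.14, 3.14, 3.14].

## Interface

Orientations are given as [roll, pitch, yaw] about the fixed x, y, z axes, in that order (R = Rz(yaw) Ry(pitch) Rx(roll)).
In Python, from cell import state, read_camera, job_done gives the robot as it stands.
- The arm moves only by the tool move_arm, never from a script. Its argument "targets" is a list of rows, each a list of 7 numbers: the shift along the world's x, y, z in m, then the turn, a rotation vector about the world's x, y, z in degrees, then the gripper's target within -1 to 1 (fully open at 1, half-way at 0, shut at -1). In form: [[dx, dy, dz, wx, wy, wz, hand], ...]. A call has 1 to 10 rows; each row is the pose to reach, as a shift and turn from the pose commanded when the call began; what a row does not reach only later rows make up. A row lasts 1/10 s, in which the tool goes at most 50 mm and 8.59 degrees, less where a joint would pass 70% of its speed; a pose out of reach is approached as far as the arm can. A call with a gripper value outside its range is refused whole. The fingers move at their own pace and stop on an object; the grip force is fixed at half the most. Time passes only in rows, so rows that repeat a pose let the fingers close. It gives the time, the measured TCP pose, the force and the opening at its end, in the units of the state.
- state(): the state, without advancing time (a new reading comes with each control period).
- read_camera(name): name is "scene" or "top" or "wrist"; returns a dict with "img" (400x640x3 uint8, blue, green, red), "mtx" (3x3 intrinsics, pixels), "cam_to_world" (4x4, takes a point from camera to world coordinates); the wrist camera has in their place "mount" (4x4, takes a point from camera to tool coordinates, whose origin is the TCP and whose axes are the tool frame's). Camera axes: x right, y up, looking along -z (the intrinsics and any distortion apply to the point x, -y, -z); pixel columns grow to the right and rows downward; lengths in mm; the calibration is good to about 2 mm. The wrist camera is an equidistant fisheye: a pixel r from the principal point sees the ray r / f radians off the axis. A picture is of the moment at which its call begins: read the wrist's pose just before it. There is no depth.
- job_done(): hands the job in, once; it reports no verdict.
The state is a dict: "t": time; "joints": joint angles; "qvel": joint speeds; "tau": joint torques, N m; "eef_pos": TCP position; "tcp_rot": TCP orientation; "ft_force": force on the tool from outside, world axes, zero at the start; "moment": the same for the moment, N m; "opening": opening from 0.0 (shut) to 1.0 (fully open).
Only numpy, scipy, OpenCV 4.12 (cv2) and the standard library are available. Lean on these libraries where they do the work, as an engineer would, in place of code of your own. Each camera call takes 0.05 s, during which the arm holds its last target.

## Working session

There is one attempt and no reset: what is moved stays moved. The work goes in short steps, Python scripts to look and compute and a tool call to move; the robot and the scene stay as the last step left them, time stands still between calls to the robot, and variables do not carry over. Pictures are saved under pics/ and viewed, and the job is handed in when it is done.

Besides the shell and the picture viewer there is one more tool, called after "Call:" as name(argument=value, ...) on one line, values as JSON. move_arm: Moves the arm, as the interface text tells. Its arguments: {"type":"object","properties":{"targets":{"type":"array"}},"required":["targets"]}

```bash
ls; mkdir -p pics; python3 - <<'E'
from cell import state, read_camera
import cv2
s=state();print(s)
for n in ["scene","top","wrist"]:
    c=read_camera(n);cv2.imwrite(f"pics/{n}0.png",c["img"]);print(n,c["mtx"],c.get("cam_to_world"),c.get("mount"),[k for k in c])
E
```

```text
pics
{'t': 0.0, 'joints': array([-1.41060407e+00,  4.91582013e-01,  1.55945492e+00, -3.70504250e-05,
        1.09174549e+00, -1.05597629e-01]), 'qvel': array([-5.92247464e-04,  6.97540392e-04, -4.07369710e-05,  5.62073349e-04,
        1.12878310e-04,  5.11822884e-04]), 'tau': array([-1.59080631e-03, -6.12656665e+01, -2.58182520e+01,  6.91985758e-02,
        4.81653807e-02, -1.17210602e-04]), 'eef_pos': array([ 164.14272467, -602.79160066,  214.04593173]), 'tcp_rot': array([-1.64878258,  1.56960611,  1.75861705]), 'ft_force': array([ 0.13931309, -0.07347008, -0.48386305]), 'moment': array([-0.01314837, -0.02753565, -0.02137465]), 'opening': 1.0002462235946485}
scene [[449.58239867   0.         318.73595876]
 [  0.         449.58239867 195.65455102]
 [  0.           0.           1.        ]] [[-8.41961654e-01  4.14053689e-01 -3.45919232e-01 -3.40560261e+01]
 [-5.39526868e-01 -6.42128614e-01  5.44593061e-01  8.19936353e+02]
 [ 3.36612937e-03  6.45159194e-01  7.64040760e-01  1.24901007e+03]
 [ 0.00000000e+00  0.00000000e+00  0.00000000e+00  1.00000000e+00]] None ['img', 'mtx', 'cam_to_wo
[... 172 characters left out ...]
1.83054699e-01  2.74403303e+02]
 [-9.99911938e-01 -1.03854260e-02  8.26188552e-03  4.04642374e+00]
 [ 6.22060372e-03  1.83135430e-01  9.83068013e-01  1.11691004e+03]
 [ 0.00000000e+00  0.00000000e+00  0.00000000e+00  1.00000000e+00]] None ['img', 'mtx', 'cam_to_world']
wrist [[309.70691629   0.         318.01988501]
 [  0.         309.70691629 203.73967209]
 [  0.           0.           1.        ]] None [[-7.22108845e-04  2.64771504e-01 -9.64310909e-01 -1.70549595e+02]
 [ 9.99999697e-01 -8.87678772e-05 -7.73206881e-04 -3.58452650e-01]
 [-2.90322982e-04 -9.64311175e-01 -2.64771360e-01 -7.39872135e+01]
 [ 0.00000000e+00  0.00000000e+00  0.00000000e+00  1.00000000e+00]] ['img', 'mtx', 'mount']
```

View pics/scene0.png

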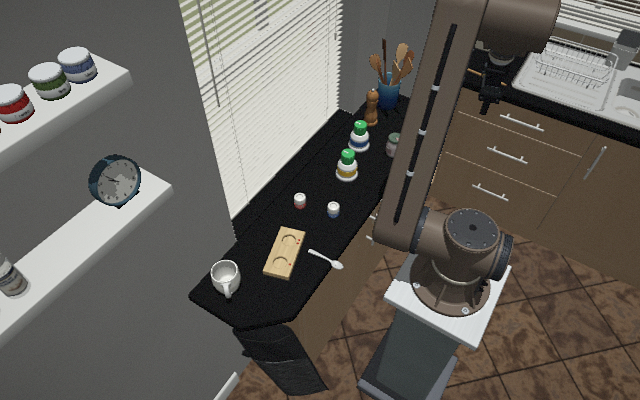

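View pics/top0.png

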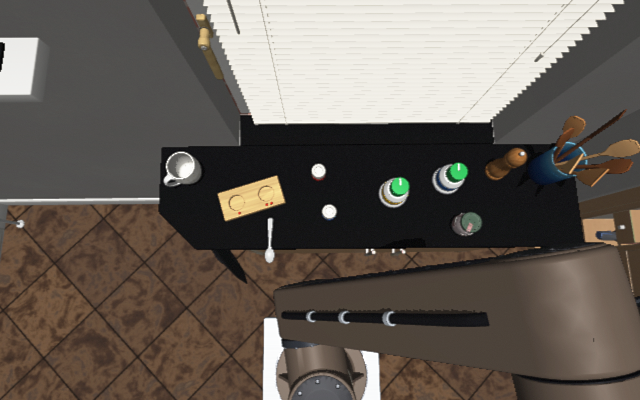

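View pics/wrist0.png

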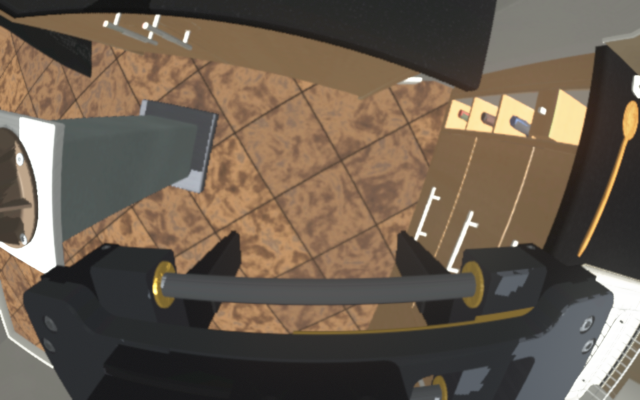

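The top view shows the tray around (252,198), red cup (318,171), blue cup (329,212), yellow flask (395,190), spare (452,177), mug (182,168), spoon (270,240). I'll enlarge it to locate them accurately.

```bash
python3 - <<'E'
import cv2
a=cv2.imread("pics/top0.png");b=cv2.imread("pics/scene0.png")
cv2.imwrite("pics/topA.png",cv2.resize(a[150:260,205:345],None,fx=5.6,fy=5.4,interpolation=cv2.INTER_CUBIC)[:600,:800])
cv2.imwrite("pics/topB.png",cv2.resize(a[140:250,340:490],None,fx=5,fy=5,interpolation=cv2.INTER_CUBIC))
cv2.imwrite("pics/scA.png",cv2.resize(b[180:290,250:390],None,fx=5,fy=5,interpolation=cv2.INTER_CUBIC))
cv2.imwrite("pics/scB.png",cv2.resize(b[110:190,320:420],None,fx=6,fy=6,interpolation=cv2.INTER_CUBIC))
E
```

```text
(no output)
```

View pics/topA.png

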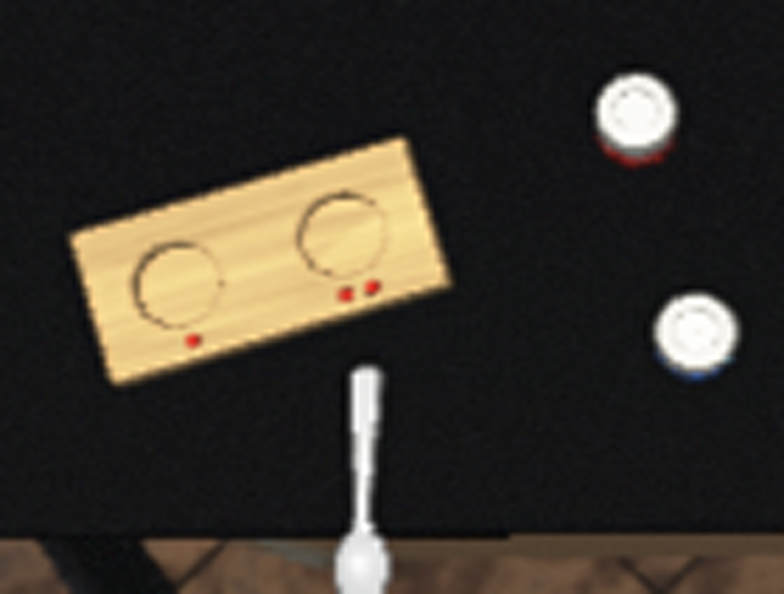

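View pics/topB.png

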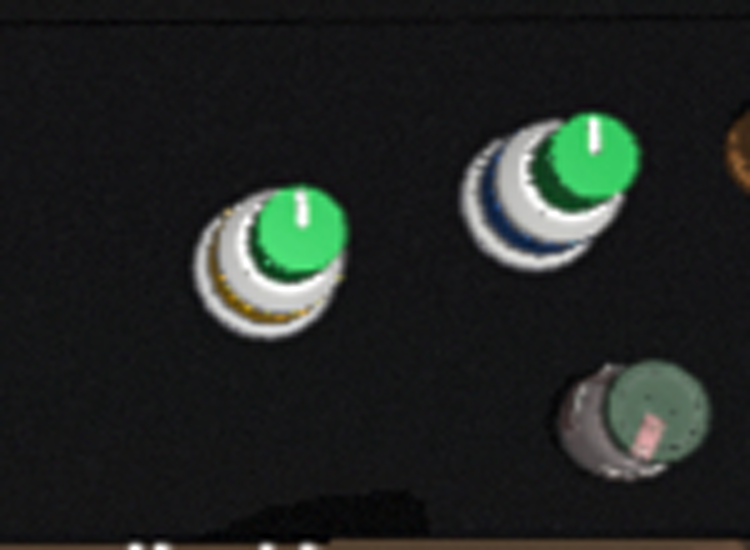

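View pics/scA.png

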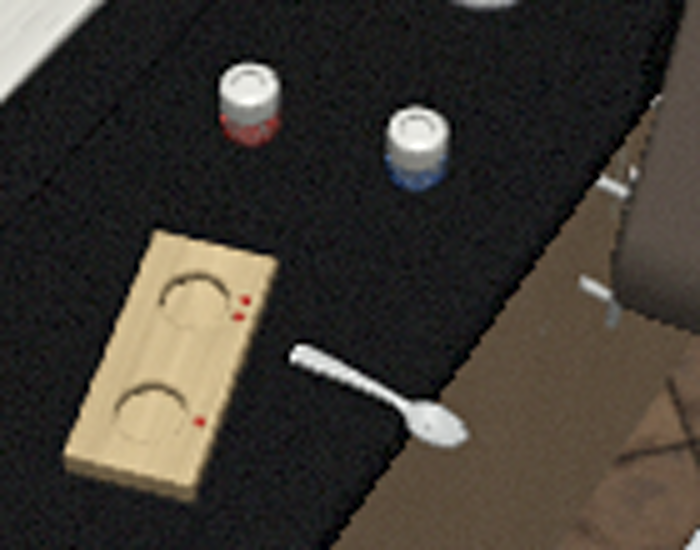

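View pics/scB.png

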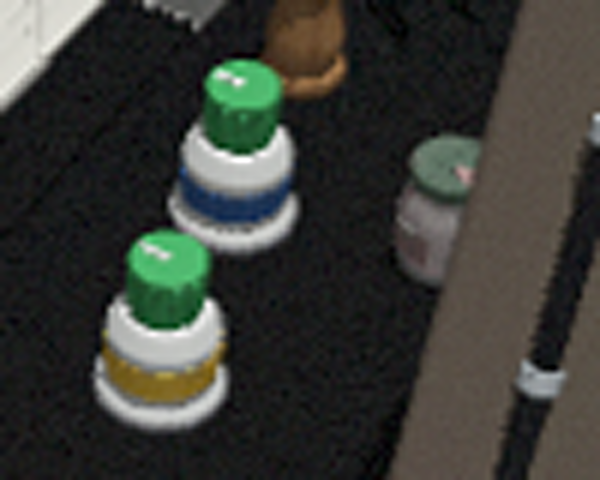

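The cropped views show pocket 1 (one stud) left in the top view, at about (178,284), and pocket 2 at (342,235). The cup tops are at (637,112) red and (696,332) blue, and the yellow flask's cap top is at (302,231) in the second crop.

```bash
cat > h.py <<'E'
import numpy as np
from cell import state, read_camera
import cv2
def ray(c,u,v):
    m=c["mtx"];d=np.array([(u-m[0,2])/m[0,0],-(v-m[1,2])/m[1,1],-1.]);T=c["cam_to_world"]
    return T[:3,3],T[:3,:3]@d
def at(c,u,v,z):
    o,d=ray(c,u,v);return (o+d*(z-o[2])/d[2])[:2]
def R(s):
    r,p,y=s["tcp_rot"]
    from scipy.spatial.transform import Rotation as Ro
    return Ro.from_euler("xyz",[r,p,y]).as_matrix()
def wproj(c,s,P):
    M=c["mount"];W=np.eye(4);W[:3,:3]=R(s);W[:3,3]=s["eef_pos"]
    q=np.linalg.inv(W@M)@np.r_[P,1];x,y,z=q[0],-q[1],-q[2]
    r=np.hypot(x,y);th=np.arctan2(r,z);m=c["mtx"]
    return m[0,2]+m[0,0]*th*x/r,m[1,2]+m[1,1]*th*y/r
def wat(c,s,u,v,z):
    M=c["mount"];W=np.eye(4);W[:3,:3]=R(s);W[:3,3]=s["eef_pos"];T=W@M
    m=c["mtx"];x=(u-m[0,2])/m[0,0];y=(v-m[1,2])/m[1,1];th=np.hypot(x,y)
    d=T[:3,:3]@np.array([np.sin(th)*x/th,-np.sin(th)*y/th,-np.cos(th)]);o=T[:3,3]
    return (o+d*(z-o[2])/d[2])[:2]
E
python3 - <<'E'
from h import *
np.set_printoptions(precision=1,suppress=True)
t=read_camera("top");s=read_camera("scene")
def A(X,Y):return (X+.5)/5.6-.5+205,(Y+.5)/5.4-.5+150
def B(X,Y):return (X+.5)/5-.5+340,(Y+.5)/5-.5+140
def C(X,Y):return (X+.5)/5-.5+250,(Y+.5)/5-.5+180
def D(X,Y):return (X+.5)/6-.5+320,(Y+.5)/6-.5+110
for n,pt,ps,z in [("red",A(637,112),C(249,84),48),("blue",A(696,332),C(417,127),48),("p1",A(178,284),C(151,412),20),("p2",A(342,235),C(194,302),20),
 ("cap",B(302,231),D(169,258),112),("spare",B(594,157),D(243,85),112),("capline",B(300,192),D(145,245),112),
 ("cA",A(70,236),C(66,457),20),("cB",A(405,138),C(155,230),20),("cC",A(450,287),C(277,259),20),("cD",A(113,384),C(194,487),20),
 ("jar",B(657,412),D(456,165),86),("edge",A(600,535),C(400,490),0),("back",B(400,20),C(100,130),0)]:
    print(n,at(t,*pt,z),at(s,*ps,z))
print(R(state()))
E
```

```text
red [562.3   3.7] [564.6   3.3]
blue [442.8 -24.9] [445.8 -27.3]
p1 [476.3 243.8] [477.4 243.6]
p2 [502.5 158.8] [503.2 159.6]
cap [ 499.7 -216.4] [ 502.4 -218.1]
spare [ 539.4 -377.7] [ 542.1 -379.7]
capline [ 521.4 -216.3] [ 520.2 -219.9]
cA [503.4 301. ] [503. 299.]
cB [556.4 126.4] [559.3 125.6]
cC [473.2 102.2] [476.5 100.9]
cD [422.3 275.7] [423.3 273.1]
jar [ 402.5 -410.9] [ 404.1 -413.4]
edge [340.3  25.3] [320.3 195.7]
back [ 656.8 -307.7] [653.7  63.8]
[[-0.   0.3 -1. ]
 [ 0.  -1.  -0.3]
 [-1.  -0.  -0. ]]
```

```bash
python3 - <<'E'
from h import *
np.set_printoptions(precision=1,suppress=True)
t=read_camera("top");s=read_camera("scene")
# blind bottom edge approx top rows 123, x const? 
for z in (0,100,200,300): print(z,at(t,320,145,z),at(t,320,123,z),at(t,320,60,z), at(s,232,218,z),at(s,330,117,z))
print(R(state()).round(4)); print(state()["t"])
b=cv2.imread("pics/scene0.png");cv2.imwrite("pics/scC.png",cv2.resize(b[60:260,200:400],None,fx=3,fy=3,interpolation=cv2.INTER_CUBIC))
E
```

```text
0 [655.2  -2.2] [726.4  -2.9] [939.2  -5.3] [730.6 179.4] [ 728.  -466.2]
100 [621.1  -1.6] [685.9  -2.3] [879.7  -4.4] [669.4 230.7] [ 667.  -363.2]
200 [587.  -1.] [645.4  -1.7] [820.2  -3.6] [608.1 282. ] [ 606.  -260.3]
300 [552.9  -0.5] [605.   -1.1] [760.7  -2.8] [546.9 333.3] [ 545.  -157.3]
[[-0.   0.3 -1. ]
 [ 0.  -1.  -0.3]
 [-1.  -0.   0. ]]
0.35
```

View pics/scC.png

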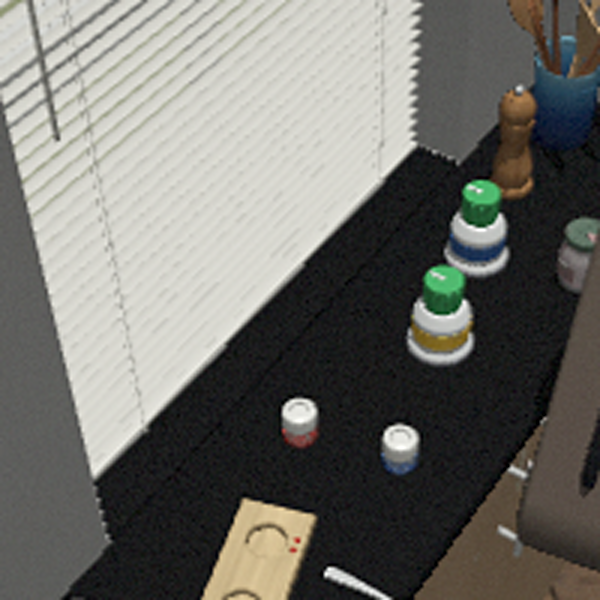

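The red and blue cups, tray and caps agree to about 3 mm between the two views, and the blind is at x≈728, leaving clear space. The jaw axis is already nearly along the tray's length, so I'll keep this orientation and move above the red cup.

Call:
move_arm(targets=[[0.03, 0.045, 0, 0, 0, 0, 1], [0.06, 0.09, 0, 0, 0, 0, 1], [0.09, 0.135, 0, 0, 0, 0, 1], [0.115, 0.175, 0, 0, 0, 0, 1], [0.14, 0.215, 0, 0, 0, 0, 1], [0.165, 0.25, 0, 0, 0, 0, 1], [0.19, 0.29, 0, 0, 0, 0, 1], [0.215, 0.33, 0, 0, 0, 0, 1], [0.24, 0.37, 0, 0, 0, 0, 1], [0.27, 0.41, 0, 0, 0, 0, 1]])

```text
t: 1.35
eef_pos: [434.7, -191.3, 215.0]
tcp_rot: [2.029, 1.57, -0.847]
ft_force: [0.4, -0.6, -0.0]
opening: 0.998
```

Call:
move_arm(targets=[[0.025, 0.04, -0.01, 0, 0, 0, 1], [0.05, 0.08, -0.025, 0, 0, 0, 1], [0.08, 0.12, -0.045, 0, 0, 0, 1], [0.105, 0.16, -0.06, 0, 0, 0, 1], [0.12, 0.185, -0.08, 0, 0, 0, 1], [0.1293, 0.1966, -0.1, 0, 0, 0, 1], [0.1293, 0.1966, -0.1, 0, 0, 0, 1], [0.1293, 0.1966, -0.1, 0, 0, 0, 1]])

```text
t: 2.15
eef_pos: [563.2, 3.4, 114.7]
tcp_rot: [-0.117, 1.57, -2.992]
ft_force: [0.4, -0.4, 0.8]
opening: 0.999
```

```bash
python3 - <<'E'
from h import *
s=state();c=read_camera("wrist");print(s["eef_pos"],s["joints"].round(3),s["t"]);print(np.round(R(s),3).tolist())
im=c["img"].copy();cv2.imwrite("pics/w1raw.png",im)
for P in [(563.5,3.5,48),(444,-26,48),(476.8,244.2,20),(502.9,158.8,20)]:
    u,v=wproj(c,s,P);print(P,u,v);cv2.drawMarker(im,(int(round(u)),int(round(v))),(255,0,255),0,6)
cv2.imwrite("pics/w1.png",im)
E
```

```text
[563.23218496   3.38011695 114.73291026] [-0.111  0.527  1.815 -0.     0.8    1.193] 2.15
[[-0.001, 0.263, -0.965], [-0.0, -0.965, -0.263], [-1.0, -0.0, 0.001]]
(563.5, 3.5, 48) 318.1780885695616 213.94843041120535
(444, -26, 48) 315.01318099950936 335.04000625766054
(476.8, 244.2, 20) 89.80209781771248 221.89443321763764
(502.9, 158.8, 20) 152.6534178714433 221.3935858217983
```

View pics/w1.png

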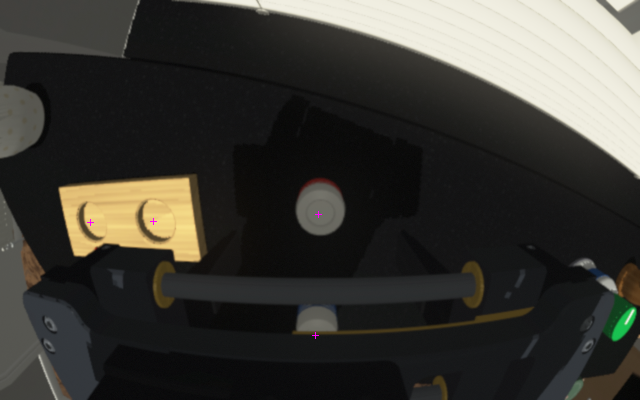

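```bash
python3 - <<'E'
import cv2
a=cv2.imread("pics/w1raw.png")
cv2.imwrite("pics/w1z.png",cv2.resize(a[165:250,270:370],None,fx=7,fy=7,interpolation=cv2.INTER_CUBIC))
E
```

```text
(no output)
```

View pics/w1z.png

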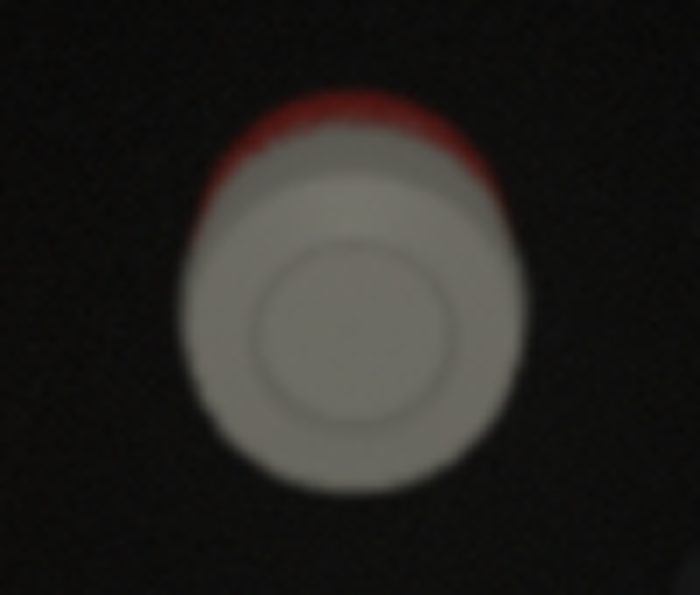

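```bash
python3 - <<'E'
from h import *
s=state();c=read_camera("wrist");print(wat(c,s,320,212.2,48))
print(wat(c,s,318,212.2,48))
E
```

```text
[565.34993505   1.9735756 ]
[564.92880527   3.5228915 ]
```

Over the red cup: its top circle is centred near (320,212), i.e. about (564.5, 3). Descending to TCP z≈18, so the tips will clear the tray top, and closing.

Call:
move_arm(targets=[[0.001, 0, -0.03, 0, 0, 0, 1], [0.001, 0, -0.06, 0, 0, 0, 1], [0.001, 0, -0.085, 0, 0, 0, 0.6], [0.001, 0, -0.0967, 0, 0, 0, 0.3], [0.001, 0, -0.0967, 0, 0, 0, -1], [0.001, 0, -0.0967, 0, 0, 0, -1], [0.001, 0, -0.0967, 0, 0, 0, -1], [0.001, 0, -0.0967, 0, 0, 0, -1], [0.001, 0, -0.0967, 0, 0, 0, -1], [0.001, 0, -0.0967, 0, 0, 0, -1]])

```text
t: 3.25
eef_pos: [564.8, 3.5, 18.5]
tcp_rot: [2.616, 1.57, -0.259]
ft_force: [-0.9, -0.6, 4.1]
opening: 0.431
```

Call:
move_arm(targets=[[0, 0, 0.025, 0, 0, 0, -1], [0, 0, 0.06, 0, 0, 0, -1], [-0.015, 0.04, 0.08, 0, 0, 0, -1], [-0.03, 0.08, 0.08, 0, 0, 0, -1], [-0.045, 0.12, 0.08, 0, 0, 0, -1], [-0.06, 0.16, 0.08, 0, 0, 0, -1], [-0.073, 0.2, 0.08, 0, 0, 0, -1], [-0.083, 0.23, 0.07, 0, 0, 0, -1], [-0.0877, 0.2407, 0.055, 0, 0, 0, -1], [-0.0877, 0.2407, 0.05, 0, 0, 0, -1]])

```text
t: 4.25
eef_pos: [475.5, 245.5, 67.0]
tcp_rot: [0.11, 1.569, -2.763]
ft_force: [0.1, 0.5, -0.1]
opening: 0.421
```

Call:
move_arm(targets=[[0, 0, 0, 0, 0, 0, -1], [0, 0, 0, 0, 0, 0, -1]])

```text
t: 4.45
eef_pos: [477.3, 243.5, 68.3]
tcp_rot: [2.566, 1.571, -0.311]
ft_force: [-0.7, -0.3, -0.5]
opening: 0.425
```

```bash
python3 - <<'E'
from h import *
s=state();c=read_camera("wrist");print(s["eef_pos"],s["joints"].round(3),s["t"],s["opening"],s["ft_force"])
im=c["img"].copy();cv2.imwrite("pics/w2raw.png",im)
for P in [(476.8,244.2,20),(502.9,158.8,20),(*s["eef_pos"][:2],98)]:
    u,v=wproj(c,s,P);print(P,u,v)
cv2.imwrite("pics/w2.png",cv2.resize(im[100:290,200:460],None,fx=3,fy=3,interpolation=cv2.INTER_CUBIC))
for n in("top","scene"):
    cv2.imwrite(f"pics/{n}2.png",read_camera(n)["img"])
E
```

```text
[477.3349876  243.51208728  68.2918785 ] [ 0.349  0.566  1.918 -0.     0.657  1.655] 4.45 0.42486124505962103 [-0.70860281 -0.28111016 -0.5209071 ]
(476.8, 244.2, 20) 317.17093416441844 222.15994124739305
(502.9, 158.8, 20) 431.82694656825157 217.88198004405604
(np.float64(477.33498760358276), np.float64(243.51208728226274), 98) 318.4880022908002 270.54149543764146
```

View pics/w2.png

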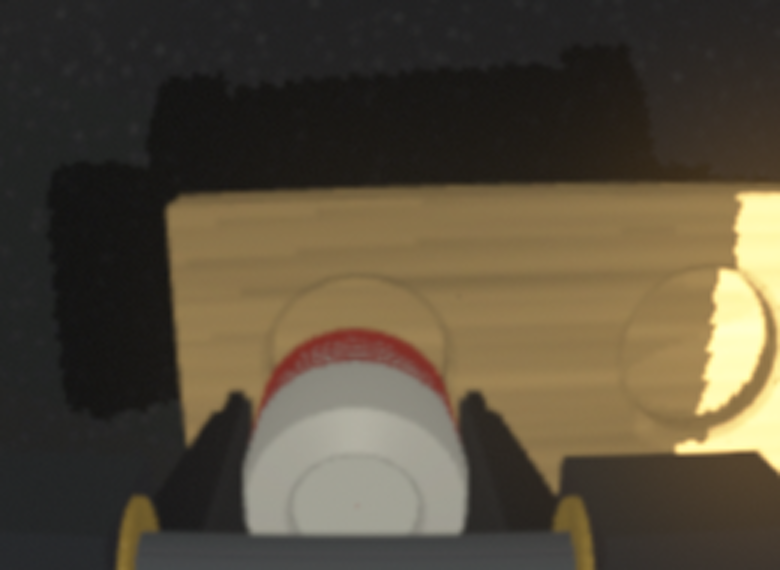

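View pics/top2.png

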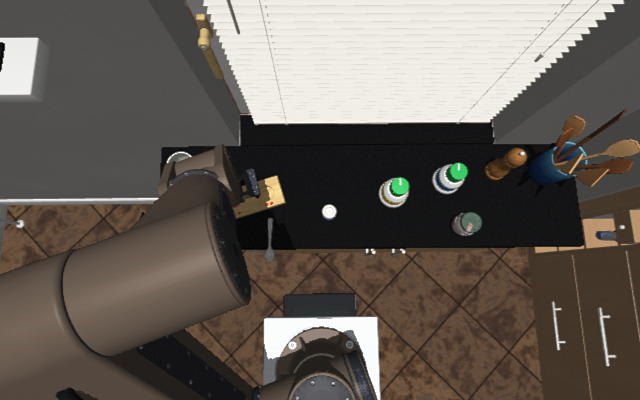

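View pics/scene2.png

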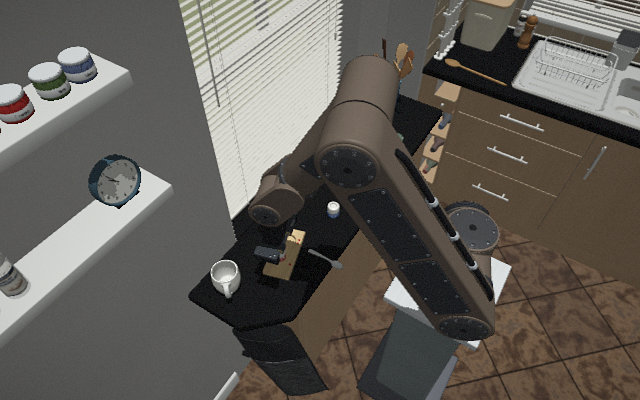

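The wrist view shows the cup held upright, with the pocket 1 circle partly hidden behind it (arc top at about (358,275) in the crop, sides at 270 and 450) and pocket 2 at (700,346). I'll fit the two pocket circles to refine the target.

```bash
python3 - <<'E'
from h import *
from scipy.optimize import least_squares
s=state();c=read_camera("wrist")
im=cv2.imread("pics/w2raw.png")
F=lambda X,Y:((X+.5)/3-.5+200,(Y+.5)/3-.5+100)
def arc(cx,cy,z=20,r=22.5):
    a=np.linspace(0,2*np.pi,120,endpoint=False)
    return np.array([wproj(c,s,(cx+r*np.cos(t),cy+r*np.sin(t),z)) for t in a])
def fit(pts,x0):
    pts=np.array([F(*p) for p in pts])
    f=lambda x:[np.min(np.hypot(*(arc(*x)-p).T))*1.0 for p in pts]
    r=least_squares(f,x0,diff_step=1e-3);return r.x,np.abs(r.fun).max()
print(fit([(358,275),(270,345),(450,345),(295,300),(425,298)],[477,244]))
print(fit([(700,265),(622,350),(777,345),(690,428),(640,300),(650,410),(765,300),(755,400)],[503,159]))
# cup top circle at r=20.5 z = 48-18+68.3... 
print(wat(c,s,*F(355.5,510),98.3),wat(c,s,*F(355.5,510),96))
E
python3 - <<'E'
import cv2
a=cv2.imread("pics/w2raw.png")
cv2.imwrite("pics/w2z.png",cv2.resize(a[170:280,270:380],None,fx=5.4,fy=5.4,interpolation=cv2.INTER_CUBIC))
E
```

```text
(array([478.56363206, 242.68122837]), np.float64(0.8400887919196112))
(array([505.3679588, 157.7716304]), np.float64(2.033583216676844))
[477.87196484 243.87074458] [476.71687875 243.55447265]
```

View pics/w2z.png

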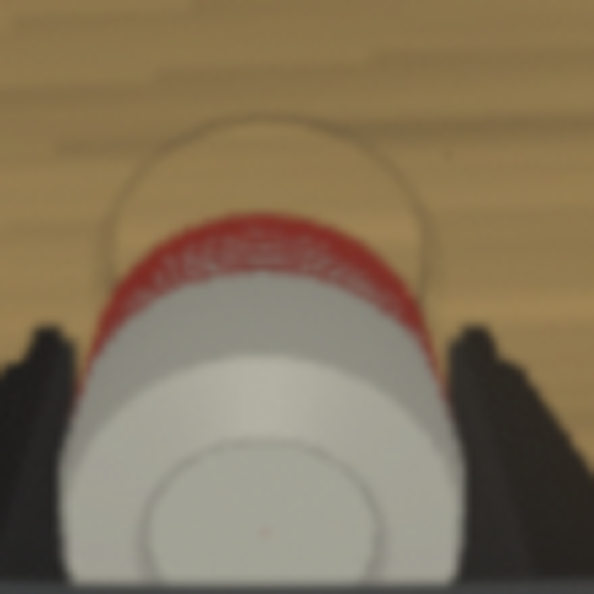

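Call:
move_arm(targets=[[0.0014, -0.0012, -0.01, 0, 0, 0, -1], [0.0014, -0.0012, -0.018, 0, 0, 0, -1], [0.0014, -0.0012, -0.024, 0, 0, 0, -1], [0.0014, -0.0012, -0.024, 0, 0, 0, -1], [0.0014, -0.0012, -0.024, 0, 0, 0, -1]])

```text
t: 5.15
eef_pos: [478.1, 243.0, 43.7]
tcp_rot: [0.235, 1.57, -2.641]
ft_force: [0.7, -0.6, -0.3]
opening: 0.426
```

```bash
python3 - <<'E'
from h import *
s=state();c=read_camera("wrist");print(s["eef_pos"],s["t"],s["opening"],s["ft_force"])
a=c["img"];cv2.imwrite("pics/w3.png",cv2.resize(a[170:290,250:390],None,fx=5,fy=5,interpolation=cv2.INTER_CUBIC))
E
```

```text
[478.09993178 243.01650047  43.65077709] 5.15 0.42562362290946987 [ 0.72238309 -0.56258527 -0.29560358]
```

View pics/w3.png

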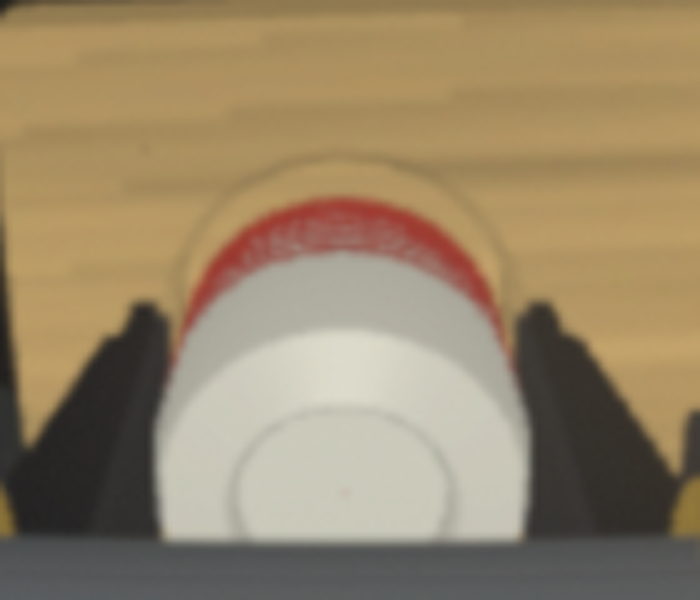

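```bash
python3 - <<'E'
from h import *
s=state();c=read_camera("wrist")
d=np.array([.965,.263])
for p in [(478.1,243)]:
  for z,r in((20,22.5),(25.4,20.5),(26.5,20.5),(73.4,20.5)):
    u,v=wproj(c,s,(*(np.array(p)+r*d),z)); print(z,(v+.5-170)*5)
E
```

```text
20 157.85800645211722
25.4 184.01281525692156
26.5 186.39097804400052
73.4 318.5915270578703
```

```bash
python3 - <<'E'
from h import *
s=state();c=read_camera("wrist")
print(wat(c,s,(345.5)/5-.5+250,492.5/5-.5+170,73.5), s["eef_pos"])
print(wat(c,s,(345.5)/5-.5+250,492.5/5-.5+170,72), s["eef_pos"])
E
```

```text
[479.55345639 243.40823275] [478.27140719 243.11919877  44.09532394]
[478.80989251 243.20100229] [478.27140719 243.11919877  44.09532394]
```

Call:
move_arm(targets=[[0, 0, -0.005, 0, 0, 0, -1], [0, 0, -0.01, 0, 0, 0, -1], [0, 0, -0.014, 0, 0, 0, -1], [0, 0, -0.014, 0, 0, 0, -1]])

```text
t: 5.7
eef_pos: [477.9, 242.9, 29.3]
tcp_rot: [0.158, 1.57, -2.718]
ft_force: [0.6, 0.8, 0.8]
opening: 0.426
```

Call:
move_arm(targets=[[0, 0, -0.0025, 0, 0, 0, -1], [0, 0, -0.0035, 0, 0, 0, -1], [0, 0, -0.0035, 0, 0, 0, -1]])

```text
t: 6.0
eef_pos: [478.2, 243.0, 26.6]
tcp_rot: [2.396, 1.571, -0.48]
ft_force: [-0.7, -1.5, 0.8]
opening: 0.425
```

Call:
move_arm(targets=[[0, 0, -0.0035, 0, 0, 0, -0.05], [0, 0, 0, 0, 0, 0, 0.1], [0, 0, 0, 0, 0, 0, 0.2], [0, 0, 0, 0, 0, 0, 0.3], [0, 0, 0.015, 0, 0, 0, 0.4], [0, 0, 0.035, 0, 0, 0, 0.4], [0, 0, 0.06, 0, 0, 0, 1], [-0.0, -0.03, 0.08, 0, 0, 0, 1], [-0.005, -0.07, 0.085, 0, 0, 0, 1], [-0.01, -0.11, 0.085, 0, 0, 0, 1]])

```text
t: 7.0
eef_pos: [468.3, 132.2, 112.5]
tcp_rot: [2.966, 1.568, 0.092]
ft_force: [0.7, -0.6, -1.0]
opening: 0.968
```

```bash
python3 - <<'E'
from h import *
s=state();c=read_camera("wrist");print(s["eef_pos"],s["t"],s["opening"],s["ft_force"])
cv2.imwrite("pics/w4.png",c["img"])
E
```

```text
[468.31956525 132.22508977 112.50114081] 7.0 0.9677110244401655 [ 0.71439625 -0.55517303 -0.97061185]
```

View pics/w4.png

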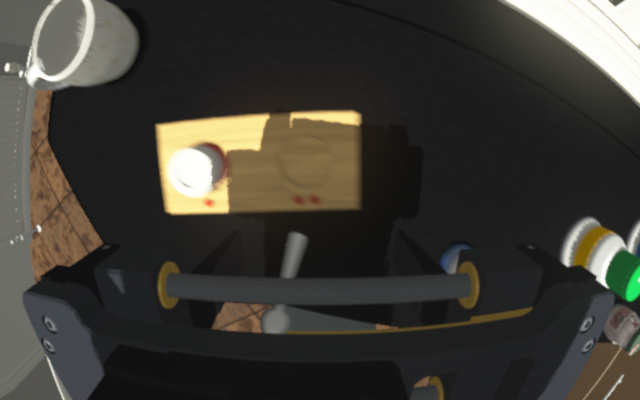

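Red cup is standing in pocket 1 (wrist picture at (195,170)). On to the blue cup.

Call:
move_arm(targets=[[-0.005, -0.04, 0, 0, 0, 0, 1], [-0.012, -0.085, 0, 0, 0, 0, 1], [-0.019, -0.13, 0, 0, 0, 0, 1], [-0.0229, -0.1597, 0, 0, 0, 0, 1], [-0.0229, -0.1597, 0, 0, 0, 0, 1], [-0.0229, -0.1597, 0, 0, 0, 0, 1]])

```text
t: 7.65
eef_pos: [445.3, -27.1, 111.5]
tcp_rot: [2.64, 1.571, -0.238]
ft_force: [0.3, 0.5, -0.1]
opening: 0.998
```

```bash
python3 - <<'E'
from h import *
s=state();c=read_camera("wrist");print(s["eef_pos"],s["t"],s["opening"],s["joints"].round(2))
print(wproj(c,s,(*s["eef_pos"][:2],48)))
cv2.imwrite("pics/w5.png",cv2.resize(c["img"][165:265,260:380],None,fx=6,fy=6,interpolation=cv2.INTER_CUBIC))
E
```

```text
[445.31064493 -27.05296907 111.54827911] 7.65 0.9976785885215493 [-0.21  0.4   2.1  -0.    0.65  1.1 ]
(np.float64(318.22181712213586), np.float64(215.56908663316727))
```

View pics/w5.png

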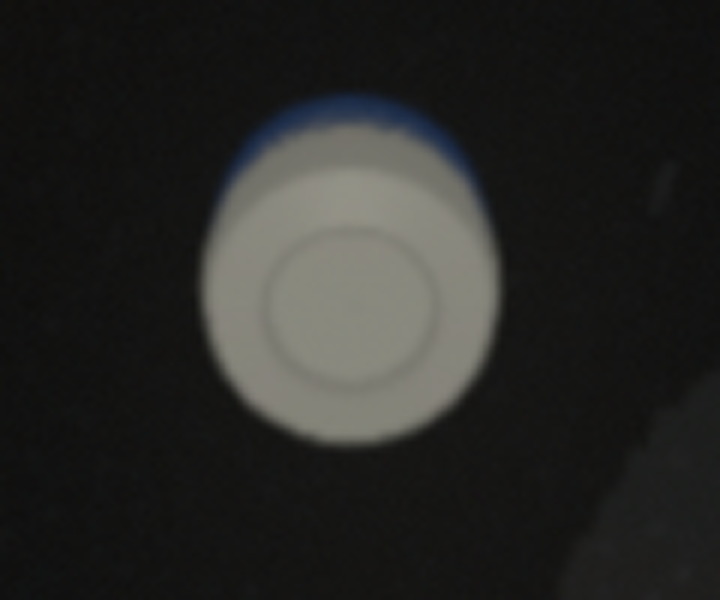

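Blue cup's top is centred at (318,216), as projected for the TCP. Descending and gripping.

Call:
move_arm(targets=[[0, 0, -0.03, 0, 0, 0, 1], [0, 0, -0.06, 0, 0, 0, 1], [0, 0, -0.085, 0, 0, 0, 0.6], [0, 0, -0.0935, 0, 0, 0, 0.3], [0, 0, -0.0935, 0, 0, 0, -1], [0, 0, -0.0935, 0, 0, 0, -1], [0, 0, -0.0935, 0, 0, 0, -1], [0, 0, -0.0935, 0, 0, 0, -1], [0, 0, -0.0935, 0, 0, 0, -1], [0, 0, -0.0935, 0, 0, 0, -1]])

```text
t: 8.7
eef_pos: [445.5, -26.8, 18.4]
tcp_rot: [2.578, 1.57, -0.298]
ft_force: [-1.2, -0.1, 6.6]
opening: 0.426
```

Call:
move_arm(targets=[[0, 0, 0.025, 0, 0, 0, -1], [0, 0, 0.06, 0, 0, 0, -1], [0.015, 0.04, 0.08, 0, 0, 0, -1], [0.03, 0.08, 0.08, 0, 0, 0, -1], [0.042, 0.12, 0.08, 0, 0, 0, -1], [0.052, 0.155, 0.075, 0, 0, 0, -1], [0.0592, 0.1839, 0.06, 0, 0, 0, -1], [0.0592, 0.1839, 0.04, 0, 0, 0, -1], [0.0592, 0.1839, 0.03, 0, 0, 0, -1], [0.0592, 0.1839, 0.03, 0, 0, 0, -1]])

```text
t: 9.7
eef_pos: [503.7, 156.8, 46.9]
tcp_rot: [-0.044, 1.568, -2.92]
ft_force: [0.1, 0.6, 0.0]
opening: 0.427
```

```bash
python3 - <<'E'
from h import *
s=state();c=read_camera("wrist");print(s["eef_pos"],s["t"],s["opening"],s["ft_force"])
p=s["eef_pos"][:2];d=np.array([.965,.263])
u,v=wproj(c,s,(*(p+22.5*d),20));print((u+.5-250)*5,(v+.5-170)*5)
a=c["img"];cv2.imwrite("pics/w6.png",cv2.resize(a[170:290,250:390],None,fx=5,fy=5,interpolation=cv2.INTER_CUBIC))
E
```

```text
[503.69250845 156.83346622  46.86652898] 9.7 0.4265607761627153 [0.1412791  0.55289975 0.00734074]
344.0549791179498 150.8514335201302
```

View pics/w6.png

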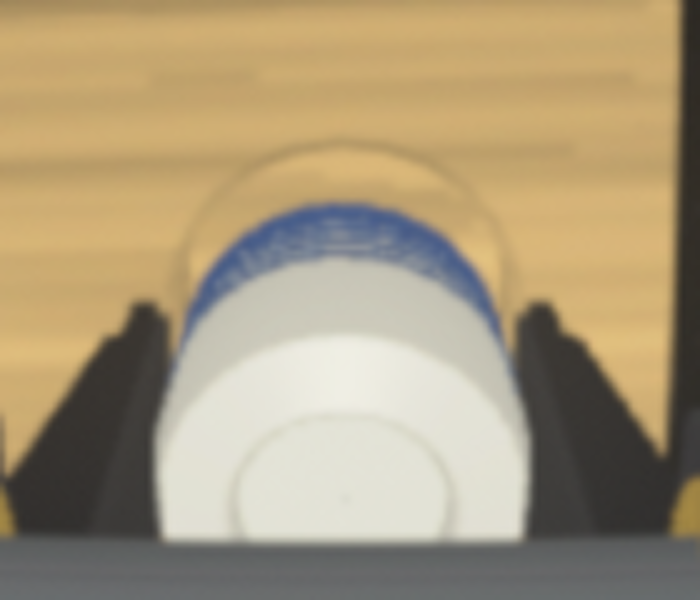

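```bash
python3 - <<'E'
from h import *
s=state();c=read_camera("wrist");print(s["eef_pos"])
z=s["eef_pos"][2]+29
print(wat(c,s,(345.5)/5-.5+250,500.5/5-.5+170,48-18.4+46.9))
a=c["img"];cv2.imwrite("pics/w7.png",cv2.resize(a[170:290,250:390],None,fx=5,fy=5,interpolation=cv2.INTER_CUBIC))
E
```

```text
[504.19563985 156.73430505  47.74502026]
[504.30356986 156.6970565 ]
```

Call:
move_arm(targets=[[0.0006, 0, -0.002, 0, 0, 0, -1], [0.0006, 0, -0.004, 0, 0, 0, -1], [0.0006, 0, -0.004, 0, 0, 0, -1]])

```text
t: 10.1
eef_pos: [505.2, 157.0, 44.2]
tcp_rot: [2.766, 1.57, -0.11]
ft_force: [0.3, -0.8, -0.1]
opening: 0.428
```

```bash
python3 - <<'E'
from h import *
s=state();c=read_camera("wrist");print(s["eef_pos"],s["ft_force"])
p=s["eef_pos"][:2];d=np.array([.965,.263])
u,v=wproj(c,s,(*(p+22.5*d),20));print((u+.5-250)*5,(v+.5-170)*5)
a=c["img"];cv2.imwrite("pics/w8.png",cv2.resize(a[170:290,250:390],None,fx=5,fy=5,interpolation=cv2.INTER_CUBIC))
E
```

```text
[505.21011123 156.9754721   44.15514702] [ 0.31270886 -0.83011274 -0.14077898]
344.001292640248 156.58517205963747
```

View pics/w8.png

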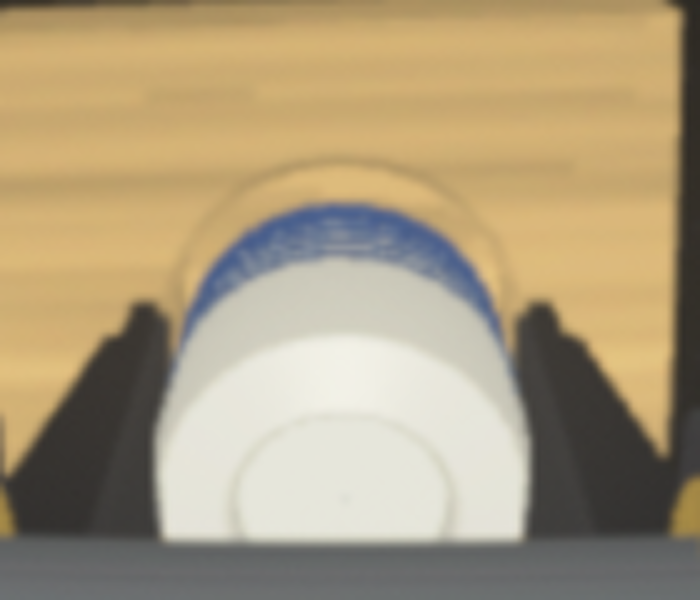

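Pocket arc and cup are concentric to within about half a pixel, the same picture as for the red one. Lowering.

Call:
move_arm(targets=[[0, 0, -0.005, 0, 0, 0, -1], [0, 0, -0.01, 0, 0, 0, -1], [0, 0, -0.014, 0, 0, 0, -1], [0, 0, -0.014, 0, 0, 0, -1]])

```text
t: 10.55
eef_pos: [504.8, 157.2, 29.2]
tcp_rot: [-0.017, 1.57, -2.893]
ft_force: [-0.3, -1.3, -0.6]
opening: 0.422
```

Call:
move_arm(targets=[[0, 0, -0.0025, 0, 0, 0, -1], [0, 0, -0.0035, 0, 0, 0, -1], [0, 0, -0.0035, 0, 0, 0, -1]])

```text
t: 10.85
eef_pos: [505.1, 157.3, 26.5]
tcp_rot: [2.324, 1.571, -0.552]
ft_force: [-0.6, -0.2, -0.8]
opening: 0.423
```

Call:
move_arm(targets=[[0, 0, -0.0035, 0, 0, 0, -0.05], [0, 0, 0, 0, 0, 0, 0.1], [0, 0, 0, 0, 0, 0, 0.2], [0, 0, 0, 0, 0, 0, 0.3], [0, 0, 0.015, 0, 0, 0, 0.4], [0, 0, 0.04, 0, 0, 0, 0.4], [0, 0, 0.075, 0, 0, 0, 0.4], [0, -0.02, 0.11, 0, 0, 0, 1], [0, -0.06, 0.14, 0, 0, 0, 1], [0, -0.1, 0.16, 0, 0, 0, 1]])

```text
t: 11.85
eef_pos: [505.3, 56.5, 188.6]
tcp_rot: [2.805, 1.568, -0.069]
ft_force: [1.3, 0.1, 0.5]
opening: 0.893
```

Call:
move_arm(targets=[[0, -0.045, 0, 0, 0, 0, 1], [0, -0.09, 0, 0, 0, 0, 1], [0, -0.135, 0, 0, 0, 0, 1], [0, -0.18, 0, 0, 0, 0, 1], [0, -0.225, 0, 0, 0, 0, 1], [-0.001, -0.255, 0, 0, 0, 0, 1], [-0.002, -0.2752, 0, 0, 0, 0, 1], [-0.002, -0.2752, 0, 0, 0, 0, 1], [-0.002, -0.2752, 0, 0, 0, 0, 1]])

```text
t: 12.75
eef_pos: [502.9, -217.7, 186.3]
tcp_rot: [-0.93, 1.57, 2.476]
ft_force: [0.3, 0.7, 0.3]
opening: 0.999
```

```bash
python3 - <<'E'
from h import *
s=state();c=read_camera("wrist");print(s["eef_pos"],s["t"],s["opening"],s["joints"].round(2))
print(wproj(c,s,(*s["eef_pos"][:2],112)))
im=c["img"];cv2.imwrite("pics/w9.png",im)
cv2.imwrite("pics/w9z.png",cv2.resize(im[165:275,250:390],None,fx=5,fy=5,interpolation=cv2.INTER_CUBIC))
b=read_camera("top")["img"];cv2.imwrite("pics/top9.png",b)
E
```

```text
[ 502.85750232 -217.74006212  186.31142187] 12.75 0.9987753964606035 [-0.53  0.41  1.78  0.    0.95  0.78]
(np.float64(318.24466377972414), np.float64(211.6050944224795))
```

View pics/w9.png

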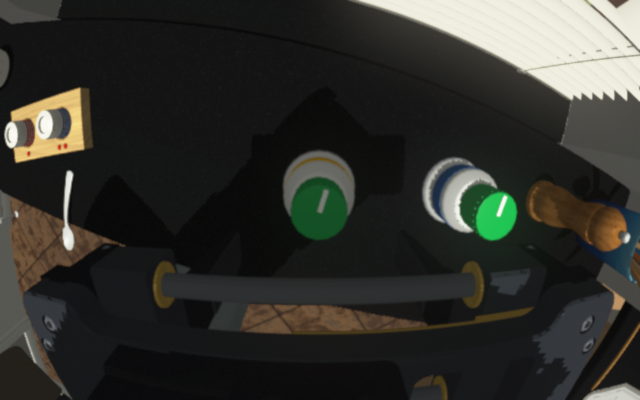

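View pics/w9z.png

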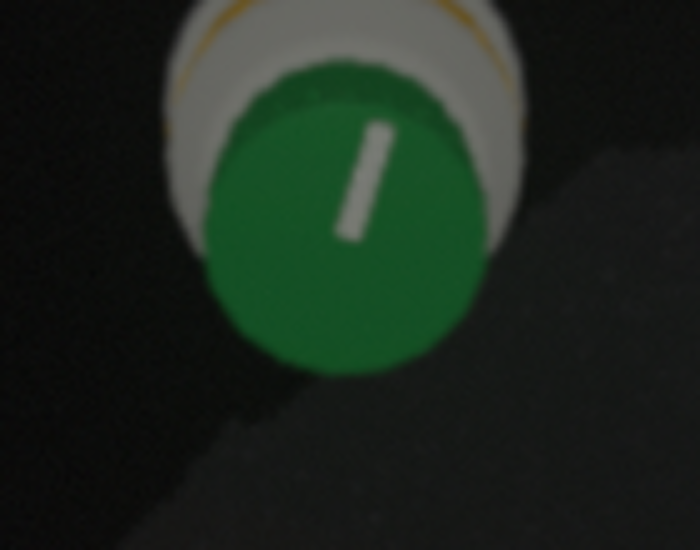

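View pics/top9.png

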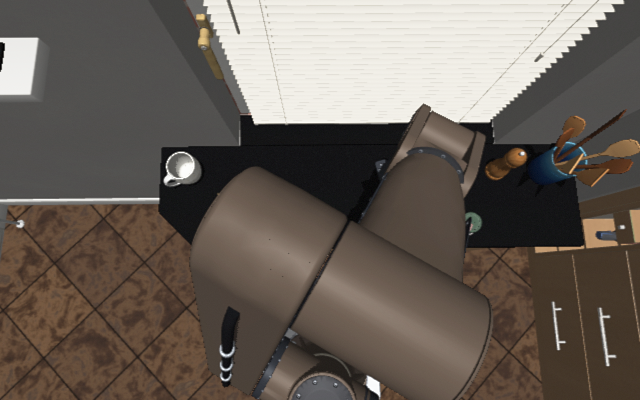

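Both cups sit in the tray, and the cap's top circle centre (319,212) coincides with the TCP's projection. Descending to grip the cap.

Call:
move_arm(targets=[[0, 0, -0.03, 0, 0, 0, 1], [0, 0, -0.06, 0, 0, 0, 1], [0, 0, -0.085, 0, 0, 0, 0.8], [0, 0, -0.1, 0, 0, 0, 0.4], [0, 0, -0.1075, 0, 0, 0, 0.3], [0, 0, -0.1075, 0, 0, 0, -1], [0, 0, -0.1075, 0, 0, 0, -1], [0, 0, -0.1075, 0, 0, 0, -1], [0, 0, -0.1075, 0, 0, 0, -1], [0, 0, -0.1075, 0, 0, 0, -1]])

```text
t: 13.85
eef_pos: [503.5, -218.0, 79.8]
tcp_rot: [2.383, 1.569, -0.493]
ft_force: [-0.5, 1.9, 6.7]
opening: 0.49
```

```bash
python3 - <<'E'
from h import *
s=state();print(s["eef_pos"],s["t"],s["opening"],s["ft_force"],s["moment"],s["joints"].round(3))
E
```

```text
[ 503.45608014 -218.04960888   79.79037994] 13.85 0.49044206398636786 [-0.52928591  1.90610695  6.65253145] [0.29884953 0.02660815 0.06855888] [-0.529  0.561  1.88   0.     0.699  0.776]
```

Gripped. Trying to the left (counter-clockwise), slowly, watching the moment.

Call:
move_arm(targets=[[0, 0, 0, 0, 0, 4, -1], [0, 0, 0, 0, 0, 8, -1], [0, 0, 0, 0, 0, 12, -1], [0, 0, 0, 0, 0, 12, -1]])

```text
t: 14.25
eef_pos: [503.5, -218.2, 79.8]
tcp_rot: [2.162, 1.569, -0.502]
ft_force: [0.5, 1.6, 5.7]
opening: 0.493
```

```bash
python3 - <<'E'
from h import *
s=state();print(s["eef_pos"],s["t"],s["opening"],s["ft_force"],s["moment"],s["joints"].round(3),s["tau"].round(2))
E
```

```text
[ 503.46437545 -218.15191984   79.79794525] 14.25 0.49298362430999504 [0.54959528 1.62728989 5.69712019] [0.24928573 0.05214754 0.08045891] [-0.529  0.561  1.88   0.     0.699  0.564] [ -0.69 -53.87 -16.44  -0.06  -0.27  -0.81]
```

Call:
move_arm(targets=[[0, 0, 0, 0, 0, 4, -1], [0, 0, 0, 0, 0, 8, -1], [0, 0, 0, 0, 0, 8, -1]])

```text
t: 14.55
eef_pos: [503.3, -217.9, 79.7]
tcp_rot: [2.634, 1.57, 0.108]
ft_force: [-0.6, 3.1, 5.6]
opening: 0.491
```

```bash
python3 - <<'E'
from h import *
s=state();print(s["eef_pos"],s["t"],s["opening"],s["ft_force"],s["moment"],s["joints"].round(3),s["tau"].round(2))
c=read_camera("wrist");cv2.imwrite("pics/w10.png",c["img"])
E
```

```text
[ 503.3343584  -217.89064743   79.67993731] 14.55 0.4913034522899733 [-0.5739951   3.14110885  5.60294922] [ 0.35904606  0.01017547 -0.65857476] [-5.29e-01  5.61e-01  1.88e+00  1.00e-03  7.00e-01  4.25e-01] [ -0.55 -54.24 -16.92  -0.81  -0.36  -1.53]
```

View pics/w10.png

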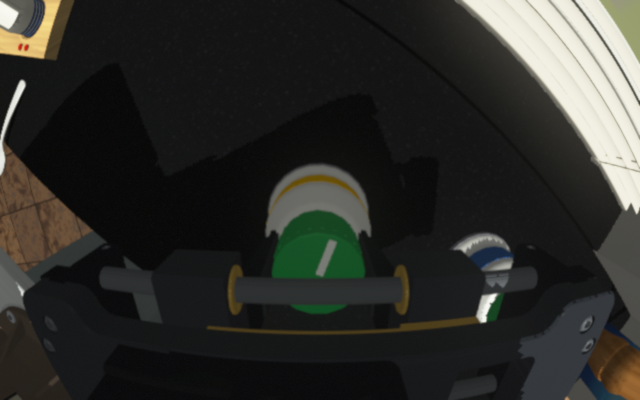

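The moment jumps to −0.66 N·m at 20°, so left runs into the stop. Turning right (clockwise).

Call:
move_arm(targets=[[0, 0, 0, 0, 0, -4, -1], [0, 0, 0, 0, 0, -9, -1], [0, 0, 0, 0, 0, -15, -1], [0, 0, 0, 0, 0, -21, -1], [0, 0, 0, 0, 0, -27, -1], [0, 0, 0, 0, 0, -33, -1], [0, 0, 0, 0, 0, -39, -1], [0, 0, 0, 0, 0, -45, -1], [0, 0, 0, 0, 0, -45, -1]])

```text
t: 15.5
eef_pos: [503.5, -218.3, 79.7]
tcp_rot: [2.729, 1.569, -0.585]
ft_force: [-0.2, -0.2, 5.5]
opening: 0.496
```

```bash
python3 - <<'E'
from h import *
s=state();print(s["eef_pos"],s["t"],s["opening"],s["ft_force"],s["moment"],s["joints"].round(3),s["tau"].round(2))
E
```

```text
[ 503.45032355 -218.25061015   79.65302581] 15.5 0.49582599159434376 [-0.16337742 -0.2428856   5.50780848] [-0.0234685   0.07286126 -0.05281147] [-0.529  0.561  1.88  -0.     0.699  1.214] [ 1.100e-01 -5.427e+01 -1.616e+01 -2.000e-02 -1.000e-01  1.400e+00]
```

It turns freely past −25°. Continuing.

Call:
move_arm(targets=[[0, 0, 0, 0, 0, -6, -1], [0, 0, 0, 0, 0, -12, -1], [0, 0, 0, 0, 0, -18, -1], [0, 0, 0, 0, 0, -24, -1], [0, 0, 0, 0, 0, -30, -1], [0, 0, 0, 0, 0, -36, -1], [0, 0, 0, 0, 0, -42, -1], [0, 0, 0, 0, 0, -48, -1], [0, 0, 0, 0, 0, -48, -1], [0, 0, 0, 0, 0, -48, -1]])

```text
t: 16.5
eef_pos: [503.5, -218.3, 79.6]
tcp_rot: [-2.736, 1.569, -0.601]
ft_force: [-0.4, -0.7, 5.5]
opening: 0.494
```

```bash
python3 - <<'E'
from h import *
s=state();print(s["eef_pos"],s["t"],s["opening"],s["ft_force"],s["moment"],s["joints"].round(3),s["tau"].round(2))
c=read_camera("wrist");cv2.imwrite("pics/w11.png",c["img"])
# angle of line: ends 
E
```

```text
[ 503.48901364 -218.29793663   79.64615366] 16.5 0.49363792387318656 [-0.43053186 -0.7403021   5.47465627] [ 0.07981525  0.07262209 -0.04596835] [-0.529  0.561  1.88  -0.     0.699  2.048] [ 8.000e-02 -5.431e+01 -1.615e+01  1.000e-02 -1.300e-01  7.000e-02]
```

View pics/w11.png

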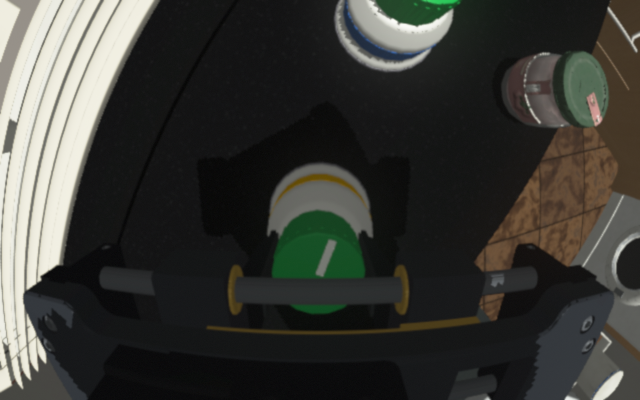

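The white line kept its place in the jaws, so the cap turned about −75°. Lifting.

Call:
move_arm(targets=[[0, 0, 0.004, 0, 0, 0, -1], [0, 0, 0.008, 0, 0, 0, -1], [0, 0, 0.012, 0, 0, 0, -1], [0, 0, 0.012, 0, 0, 0, -1]])

```text
t: 16.95
eef_pos: [503.3, -218.1, 91.6]
tcp_rot: [-2.777, 1.57, -0.643]
ft_force: [0.8, 0.3, -1.2]
opening: 0.496
```

Free, with no pull felt. Raising it well clear.

Call:
move_arm(targets=[[0, 0, 0.012, 0, 0, 0, -1], [0, 0, 0.027, 0, 0, 0, -1], [0, 0, 0.047, 0, 0, 0, -1], [0, 0, 0.067, 0, 0, 0, -1], [0, 0, 0.087, 0, 0, 0, -1], [0, 0, 0.1, 0, 0, 0, -1], [0, 0, 0.1, 0, 0, 0, -1], [0, 0, 0.1, 0, 0, 0, -1], [0, 0, 0.1, 0, 0, 0, -1]])

```text
t: 17.85
eef_pos: [502.7, -217.7, 190.3]
tcp_rot: [0.529, 1.569, 2.662]
ft_force: [0.3, 0.1, -0.4]
opening: 0.496
```

```bash
python3 - <<'E'
from h import *
s=state();print(s["eef_pos"],s["t"],s["opening"],s["ft_force"],s["qvel"].round(3))
a=[read_camera(n)["img"] for n in("wrist","scene","top")]
for n,i in zip("wst",a): cv2.imwrite(f"pics/f{n}.png",i)
E
```

```text
[ 502.7383348  -217.73917754  190.30333972] 17.85 0.4962077664424831 [ 0.28348688  0.07873905 -0.35168064] [-0.001  0.004 -0.003 -0.     0.    -0.001]
```

View pics/fw.png

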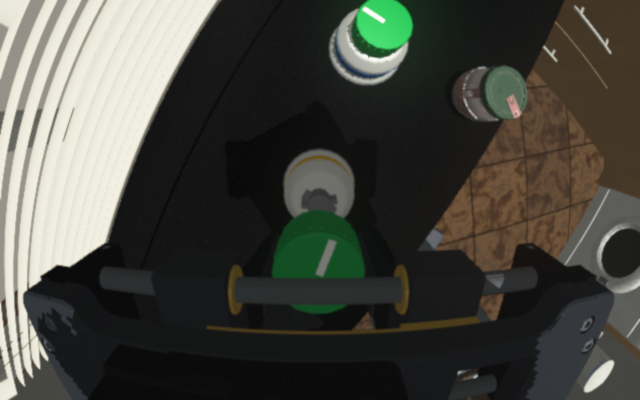

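View pics/fs.png

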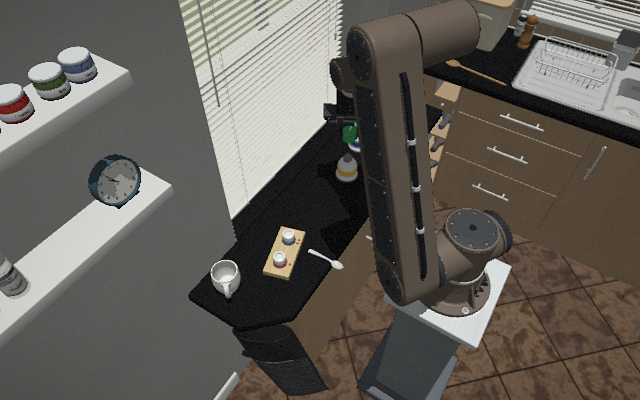

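View pics/ft.png

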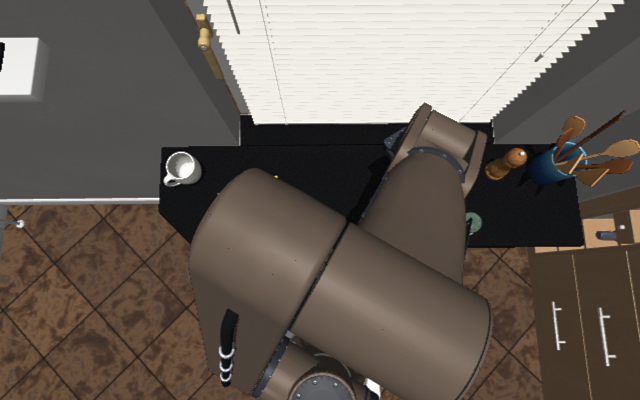

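The wrist view shows the cap in the jaws and the bare neck below at (319,200). The scene view shows both cups in the tray at (289,237) and (279,259). One close look at them before handing in.

```bash
python3 - <<'E'
import cv2
b=cv2.imread("pics/fs.png");cv2.imwrite("pics/fsz.png",cv2.resize(b[215:295,205:350],None,fx=5,fy=5,interpolation=cv2.INTER_CUBIC))
E
```

```text
(no output)
```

View pics/fsz.png

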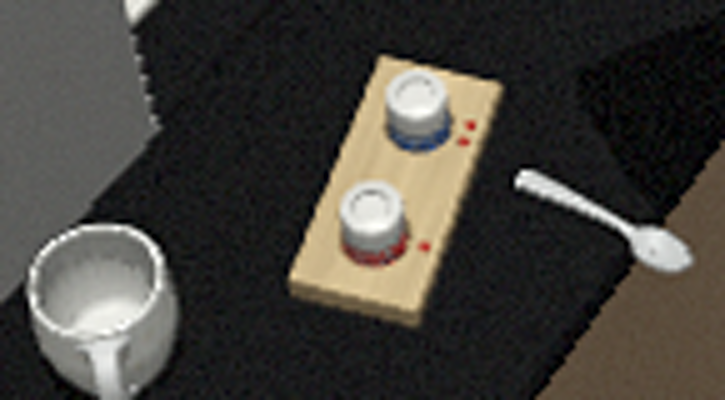

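```bash
python3 - <<'E'
from h import *
s=read_camera("scene")
T=np.linalg.inv(s["cam_to_world"]);m=s["mtx"]
for p in [(478,243.5),(504.5,157.5)]:
  for z in (56,20):
    q=T@[*p,z,1];u=m[0,2]-m[0,0]*q[0]/q[2];v=m[1,2]+m[1,1]*q[1]/q[2]
    print(p,z,(u+.5-205)*5,(v+.5-215)*5)
c=read_camera("wrist");print(state()["opening"])
E
```

```text
(478, 243.5) 56 372.2111108333374 206.30891950688465
(478, 243.5) 20 375.84752994947735 237.03685744103495
(504.5, 157.5) 56 416.973515861263 92.75046802822345
(504.5, 157.5) 20 419.64439623176617 124.42227639871135
0.4914045268417329
```

The cup tops are at (372,205) and (417,94) in the crop. The calibration predicts (372,206) and (417,93) for upright cups seated on the pocket floors, so both are seated and upright.

```bash
python3 -c "
from cell import job_done,state
print(job_done()); s=state(); print(s['t'],s['eef_pos'],s['opening'])"
```

```text
the job is handed in; nothing more can be done
None
the job is handed in; nothing more can be done
```

The job is done and handed in at about 18 s, well inside the 72 s limit.

- **Egg cups:** I stood the red-striped cup in pocket 1 and let go, then the blue-striped cup in pocket 2 and let go. The last scene picture shows both tops within about 1 mm of where upright, seated cups should appear.
- **Cap:** turning left ran into the stop, with a moment of about −0.66 N·m at 20°. Turning right went freely, so I turned it to about −75° and lifted it off with no pull felt. I finished with it still gripped (opening 0.49), about 110 mm above where it sat. The wrist picture shows the bare neck below.
- **Things to leave alone:** the arm never went near the spare flask, its cap, the mug, the jam jar or the teaspoon. In the last pictures they look to be where they were, but I checked that by eye only.
- **Disagreements:** camera estimates differed by 1 to 3 mm. For the pockets I relied mainly on the wrist view, and both cups went in without noticeable contact force. The highest wrist force I read was about 7 N, but I took readings only between moves. The state could not be read again after the hand-in.

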